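Swap the battery pack of the carving machine's control unit

ROBOT

A 6-joint arm with a two-finger parallel gripper is mounted at the origin on the work surface. World frame = base frame: x ahead of the robot, y to its left, z up, the work surface at z = 0. Lengths are in m, angles in degrees, forces in N, time in s.
With the tool pointing down it reaches from about 0.25 to 0.85 m from the base axis. Payload 12.5 kg.
Tool frame: the origin (TCP) lies midway between the tips of the shut fingers; the grasp point (between the pads) lies 19 mm behind it; z points along the fingers, y is the line along which they close (so a half turn about z gives the same grasp; the last joint's range is limited). The gripper opens to 93 mm and grips with 3 to 60 N. Pads are 15 mm wide; open, the fingers measure 128 mm over their backs; the gripper's body (75 mm by 188 mm) begins 65 mm behind the grasp point.
Start: joints at [58.293, 20.094, 94.641, -0, 65.266, -4.847], TCP at [0.248, 0.491, 0.219] pointing down, gripper open.
Joint ranges: [-157.81, 157.81], [-45, 120.19], [0.68, 151.7], [-89.99, 269.99], [4.06, 180], [-164.3, 164.3]. Speed limits (degrees/s): [127.2, 127.2, 159.86, 180, 180, 180].

INTERFACE

Orientations are given as [roll, pitch, yaw] about the fixed x, y, z axes, in that order (R = Rz(yaw) Ry(pitch) Rx(roll)).
In Python, from rig import robot, fingers, solver, viewer, models gives the robot as it stands. Calls block until the motion is done:
- robot.move_to(position, orientation): joint-space move of the TCP to a pose.
- robot.servo_line(position, frame=None, max_speed=0.15): straight line of the TCP; frame=None keeps the orientation; max_speed is the mean speed in m/s.
- robot.move_j(angles): joint-space move.
- fingers.grip(opening, strength=None): finger opening in m; strength is the grip in N (None keeps the last); returns when the fingers have stopped.
- robot.sleep(seconds).
- solver.inverse_kinematics(position, orientation): joint angles nearest the present ones, or None.
- robot.observe(): the state.
- viewer.read_camera(name): name is "side" or "top" or "wrist"; returns a dict with "image" (384x512x3 uint8, red, green, blue), "K" (3x3 intrinsics, pixels), "rvec" (rotation vector, rad) and "tvec" (3), from world to camera coordinates, as OpenCV has them. Camera axes: x right, y down, z forward; pixel columns grow to the right and rows downward; lengths in m; the calibration is good to about 2 mm. A picture is of the moment at which its call begins. There is no depth.
A pose or a line that the arm cannot do raises robot.IKError and nothing moves.
- robot.close_job(): hands the job in, once; it reports no verdict.
Trained networks look in a picture, given as the dict that the camera call returned (one of the last four; its "shot" number tells which), for a name from the list of things; names that differ only in an ending like _2 or _b are one class to them, and where a whole thing is asked for, a point or a joint stands for the part that bears it (a point fixed in the world has none). Each returns a list of dicts, best first, with "confidence" (0 to 1); they miss things now and then, are a little off and sometimes report something else, mostly with a low value. They report only what shows in the picture. A call takes as long as a camera call. They do not tell look-alikes from the thing itself.
- models.regions_of(picture, query): "pixels" (384x512 bool, what is visible of it) and "bbox" ([left, top, width, height] in pixels, round what is visible of it).
- models.tip_of(picture, query): "point" ([column, row] in pixels: a listed point, or the origin of a listed thing).
The state is a dict: "clock": time; "joints": joint angles; "joint_velocities": joint speeds; "tau": joint torques, N m; "tool_pos": TCP position; "ee_rot": TCP orientation; "force": force on the tool from outside, world axes, zero at the start; "moment": the same for the moment, N m; "grip_width": finger opening in m.
Only numpy, scipy, OpenCV 4.12 (cv2) and the standard library are available. Lean on these libraries where they do the work, as an engineer would, in place of code of your own. Each camera call takes 0.05 s, during which the arm holds its last target. There are 200 camera calls.

TASK

Change the battery of the green control unit: slide the thumb latch aside so that the sprung cover flies open, take the spent pack out and lay it flat in the wooden tray, then lay the fresh pack from the bench in its bed in the bay and shut the cover until the latch snaps home. Do not drop the packs, and leave the glue bottle, the mug, the sanding block and the wooden offcut where they stand.

Things in the scene. Friction and masses are not known exactly. Their poses are not given: they have to be found in the camera images.
- unit: Green wedge-shaped bench control unit, fixed, 152 mm deep (x), 128 mm wide (y), 14 mm high in front, 91 mm at the back; its top slopes 30 degrees, down towards its front (its own -x), which faces away from the robot, give or take 35 degrees. The sloping top lies 30 mm above the floor of the battery bay sunk in it, in front (down the slope) of which sits the thumb latch. Origin at its underside.
- bay (a point): Middle of the bay's floor. x runs up the slope, y to the unit's left, z square to the slope. The bay is 72 mm (x) by 110 mm (y), 30 mm deep. Four posts 8 mm high at x +-22 to 32, y +-21.5 to 25.5 mm corner the pack's bed: the pack lies flat on the floor, 60 mm along x, with 6 mm play along x and 3.5 along y; between the posts its long sides are free for fingers. It may slide to the lower wall.
- latch_nub (a point): Centre of the thumb latch's steel nub, 10 mm (y) x 16 mm (x) x 13 mm (z), axes parallel to the bay's; its foot is 2 mm, its top 15 mm above the sloping top, which is clear for 25 mm to either side. On its cover side a wedge-shaped tongue (16 mm above the sloping top) hooks over a 5 mm pin on the cover's edge.
- latch (a joint): How far (m) the thumb latch is slid sideways along +y of the bay frame: 0 home, 0.012 the end. A spring drives it home with 2 N at 0 and 4.4 N at the end. From about 0.008 the cover is free.
- cover (a joint): Angle (rad) of the bay's cover: about 0.005 shut under the latch (can be pressed to -0.02), 1.75 fully open. A spring opens it (0.15 N m shut, 0.06 N m open): unlatched it flies open and stays open. Pressed shut, its pin pushes the latch's wedge aside by itself and the latch snaps back over it; that takes about 7 N near the free edge.
- cover_hinge (a point): Middle of the cover's hinge axis, fixed, along y, 56 mm up the slope from the bay's centre and 32 mm above its floor; axes as the bay's. The cover is a flat plate 100 mm long, 124 mm wide, 4 mm thick, mid-plane on the axis. Shut, it lies towards -x of here; its free edge swings up and towards the robot until it stands 100 degrees from the sloping top, in the way of a gripper from straight above.
- cover_edge (a point): Middle of the cover's free edge, on its outer face, 100 mm from the hinge axis; moves with the cover.
- spent_c (a point): Centre of the spent battery pack, a black block 60 mm (x) x 36 mm (y) x 24 mm (z), about 0.18 kg, with two grey bands round it. It starts in its bed in the bay, against the lower wall, under the shut cover.
- fresh_c (a point): Centre of the fresh battery pack, the same in shape as the spent one (either end may point up the slope), lying flat on the bench beside the unit (left or right).
- tray_in (a point): Middle of the inner floor (6 mm above the bench) of the open wooden tray, fixed on the bench on the other side of the unit: outside 170 mm (x) x 150 mm (y) x 28 mm high, walls 6 mm thick.
- glue: Bystander: white glue bottle, 52 mm across, 130 mm tall; origin at its underside.
- mug: Bystander: white mug, 76 mm across, 85 mm tall, with a handle; origin at its underside.
- sander: Bystander: cork sanding block 90 x 50 x 30 mm; origin at its underside.
- offcut: Bystander: wooden offcut 80 x 50 x 35 mm; origin at its underside.
Not all that is in view belongs to the job. Leave any purple or turquoise look-alike of the part that bears fresh_c alone.

How it is judged (in metres and radians):
On the way, in this order (a step that is already met when the one before it is completed fails the run):
1. the latch is slid and the cover is open (value of joint cover above 1.3 rad), for 0.2 s.
2. the spent pack lies flat in the tray, let go (x of spent_c in the frame of tray_in between -0.07 and 0.07 m and y of spent_c in the frame of tray_in between -0.06 and 0.06 m and z of spent_c in the frame of tray_in between 0.006 and 0.018 m and angle between spent_c's own z axis and vertical below 0.15 rad and contact force between the fingers and spent below 0.1 N and linear speed of spent below 0.03 m/s), for 0.2 s.
3. the fresh pack lies in its bed in the bay, let go, the cover still open (x of fresh_c in the frame of bay between -0.008 and 0.008 m and y of fresh_c in the frame of bay between -0.008 and 0.008 m and z of fresh_c in the frame of bay between 0.008 and 0.0165 m and angle between the z axis of fresh_c and the z axis of bay, either way round below 0.1 rad and angle between the x axis of fresh_c and the x axis of bay, either way round below 0.2 rad and contact force between the fingers and fresh below 0.1 N and linear speed of fresh below 0.03 m/s and value of joint cover above 0.6 rad), for 0.2 s.
4. the cover is shut and the latch has snapped home over it (value of joint cover below 0.03 rad and value of joint latch below 0.003 m), for 0.2 s.
At the end, for the whole second after the job is handed in: The cover is shut (below 0.03 rad) with the latch home (below 3 mm); the fresh pack lies at rest in its bed in the bay, within 8 mm of the bed's middle along x and y, flat on the floor and turned less than 0.2 rad; the spent pack lies at rest and flat (within 0.15 rad) on the floor of the tray (all of step 4 and x of fresh_c in the frame of bay between -0.008 and 0.008 m and y of fresh_c in the frame of bay between -0.008 and 0.008 m and z of fresh_c in the frame of bay between 0.008 and 0.0165 m and angle between the z axis of fresh_c and the z axis of bay, either way round below 0.1 rad and angle between the x axis of fresh_c and the x axis of bay, either way round below 0.2 rad and x of spent_c in the frame of tray_in between -0.07 and 0.07 m and y of spent_c in the frame of tray_in between -0.06 and 0.06 m and z of spent_c in the frame of tray_in between 0.006 and 0.018 m and angle between spent_c's own z axis and vertical below 0.15 rad and linear speed of each of fresh, spent below 0.03 m/s); the robot touches nothing.
It fails at once if a bystander is shifted by more than 30 mm (distance of any of glue, mug, sander, offcut from where it was at the start of the episode above 0.03 m).
It fails at once if the spent pack is dropped or thrown (faster than 0.9 m/s with no finger on it) (linear speed of spent above 0.9 m/s and contact force between the fingers and spent below 0.1 N).
It fails at once if the fresh pack is dropped or thrown (faster than 0.9 m/s with no finger on it) (linear speed of fresh above 0.9 m/s and contact force between the fingers and fresh below 0.1 N).
It also fails if it takes over 72 s, if anything falls off the work surface, if the arm or the gripper's body presses on something with over 40 N, if the wrist force passes 120 N, or if a joint passes its speed limit or range.

## Working session

There is one attempt and no reset: what is moved stays moved. The work goes in short steps, each a Python script; the robot and the scene stay as the last script left them, time stands still between calls to the robot, and variables do not carry over. Pictures are saved under pics/ and viewed, on a budget of 10 in all, crops included, one or two more only if the job needs it, and the job is handed in when it is done.

```bash
ls; mkdir -p pics; cat > h.py <<'E'
import numpy as np, cv2
from rig import robot, fingers, solver, viewer, models
def save(im,name): cv2.imwrite('pics/'+name,cv2.cvtColor(im,cv2.COLOR_RGB2BGR))
def P(pic):
    R=cv2.Rodrigues(np.array(pic['rvec'],float))[0]; return np.array(pic['K']),R,np.array(pic['tvec'],float).ravel()
def proj(pic,X):
    K,R,t=P(pic); return cv2.projectPoints(np.atleast_2d(np.array(X,float)),R,t,K,None)[0][:,0]
def ray(pic,px):
    K,R,t=P(pic); d=R.T@np.linalg.solve(K,[px[0],px[1],1.]); return -R.T@t,d/np.linalg.norm(d)
def onz(pic,px,z):
    c,d=ray(pic,px); return c+d*(z-c[2])/d[2]
def tri(obs):
    A=0;b=0;L=[]
    for pic,px in obs:
        c,d=ray(pic,px);M=np.eye(3)-np.outer(d,d);A=A+M;b=b+M@c;L.append((M,c))
    x=np.linalg.solve(A,b); return x,[round(float(np.linalg.norm(M@(x-c))),4) for M,c in L]
E
python3 - <<'E'
from h import *
s=robot.observe();print(s['clock'],s['force'])
pics={n:viewer.read_camera(n) for n in('side','top','wrist')}
for n,p in pics.items(): 
    c,d=ray(p,(256,192));print(n,c.round(3),d.round(2))
save(np.hstack([pics['side']['image'],pics['top']['image']])[:, :],'a0.png')
im=cv2.resize(pics['top']['image'],(800,600));save(im,'top.png')
im=cv2.resize(pics['side']['image'],(800,600));save(im,'side.png')
for q in['unit','bay','latch_nub','cover_hinge','cover_edge','fresh_c','tray_in','glue','mug','sander','offcut']:
    for n,p in pics.items():
        if n=='wrist':continue
        print(q,n,[(np.round(r['point'],1).tolist(),round(r['confidence'],2)) for r in models.tip_of(p,q)[:4]])
E
```

```text
pics
0.0 [ 0.28832826 -0.66112489  0.73058744]
side [ 0.236 -1.133  0.82 ] [ 0.26  0.8  -0.54]
top [0.311 0.013 1.368] [ 0.2  -0.02 -0.98]
wrist [0.188 0.522 0.385] [ 0.19 -0.13 -0.97]
unit side [([245.2, 208.9], 0.59)]
unit top [([252.9, 197.7], 0.6), ([245.9, 202.2], 0.35)]
bay side [([243.6, 196.8], 0.78), ([260.8, 197.0], 0.48)]
bay top [([254.6, 199.2], 0.58)]
latch_nub side [([205.0, 159.2], 0.69), ([271.0, 204.8], 0.62)]
latch_nub top [([265.5, 177.1], 0.38)]
cover_hinge side [([234.6, 182.0], 0.8), ([244.4, 208.3], 0.29)]
cover_hinge top [([247.2, 203.4], 0.96)]
cover_edge side [([259.4, 198.1], 0.63)]
cover_edge top [([262.4, 182.5], 0.97)]
fresh_c side [([252.4, 267.1], 0.94), ([249.7, 244.1], 0.78), ([288.7, 254.4], 0.69)]
fresh_c top [([310.6, 208.2], 0.62), ([335.8, 219.8], 0.52), ([332.6, 187.7], 0.5)]
tray_in side [([201.8, 160.0], 0.75)]
tray_in top [([158.6, 215.7], 0.91)]
glue side [([200.9, 140.6], 0.65)]
glue top [([117.2, 207.7], 0.81)]
mug side [([283.4, 322.7], 0.67)]
mug top [([384.2, 214.2], 0.62)]
sander side [([266.0, 172.1], 0.85)]
sander top [([201.6, 165.3], 0.96)]
offcut side [([306.3, 231.7], 0.93), ([239.6, 198.1], 0.53)]
offcut top [([301.1, 163.4], 0.82)]
```

```bash
python3 - <<'E'
from h import *
a=viewer.read_camera('top');b=viewer.read_camera('side')
A=cv2.resize(a['image'][130:260,90:420],(800,315),interpolation=cv2.INTER_CUBIC)
B=cv2.resize(b['image'][110:290,160:360],(317,285),interpolation=cv2.INTER_CUBIC)
o=np.zeros((600,800,3),np.uint8);o[:315]=A;o[315:,:317]=B
C=cv2.resize(a['image'][165:235,215:350],(470,244),interpolation=cv2.INTER_CUBIC);o[320:564,325:795]=C
save(o,'v1.png')
E
```

```text
(no output)
```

View pics/v1.png

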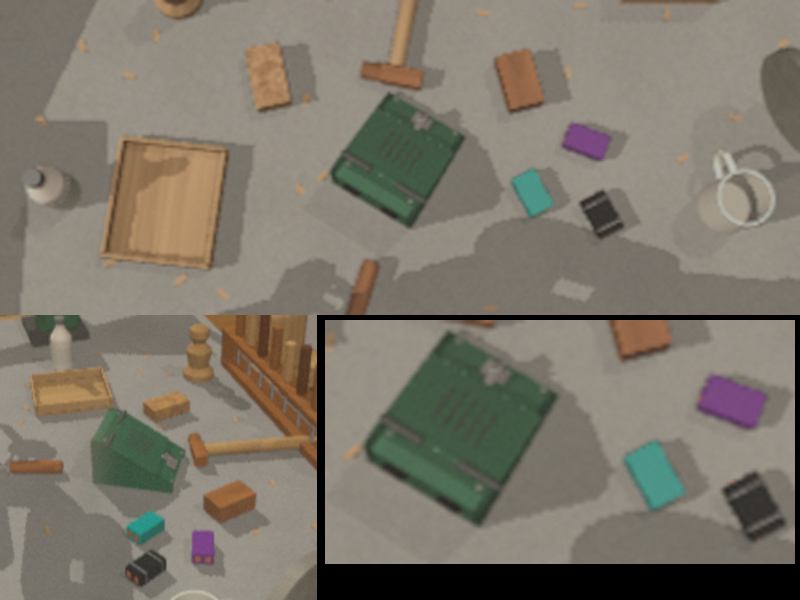

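```bash
cat >> h.py <<'E'
def tip(p,q,near=None,tol=25):
    r=[x for x in models.tip_of(p,q) if near is None or np.hypot(*(np.array(x['point'])-near))<tol]
    return (np.array(r[0]['point']),round(r[0]['confidence'],2)) if r else None
E
python3 - <<'E'
from h import *
import pickle
a=viewer.read_camera('top')
print(onz(a,(252,198),.05),onz(a,(338,218),.012),onz(a,(158.6,215.7),.006),onz(a,(265,178),.04))
T=np.array([0.50,-0.02,0.36]);cand=[]
sh=[]
for k,(dx,dy,yaw) in enumerate([(0,0,0),(0.02,-.15,0),(-.04,.1,0)]):
    try: robot.move_to([T[0]+dx,T[1]+dy,T[2]],[180,0,yaw])
    except Exception as e: print('IK',e);continue
    robot.sleep(.3)
    p=viewer.read_camera('wrist');c,d=ray(p,(256,192));print(k,c.round(3),d.round(2),p['K'][0][0],robot.observe()['tool_pos'],robot.observe()['clock'])
    sh.append(p);print(onz(p,(0,0),.0).round(2),onz(p,(511,383),.0).round(2))
pickle.dump(sh,open('w.pkl','wb'))
for q in['unit','bay','latch_nub','cover_hinge','cover_edge','fresh_c','tray_in']:
    for k,p in enumerate(sh):
        print(q,k,[(np.round(r['point'],1).tolist(),round(r['confidence'],2)) for r in models.tip_of(p,q)[:3]])
o=np.zeros((600,800,3),np.uint8)
o[:300,:400]=cv2.resize(sh[0]['image'],(400,300));
if len(sh)>1:o[:300,400:]=cv2.resize(sh[1]['image'],(400,300))
if len(sh)>2:o[300:,:400]=cv2.resize(sh[2]['image'],(400,300))
save(o,'v2.png')
E
```

```text
[0.55580894 0.0033426  0.05      ] [ 0.49538038 -0.28725034  0.012     ] [0.50182085 0.31900802 0.006     ] [ 0.62630764 -0.04032024  0.04      ]
0 [ 0.567 -0.019  0.527] [-0.23  0.02 -0.97] 300.13176616502955 [ 0.50002582 -0.01979551  0.359949  ] 3.8583
[0.75 0.39 0.  ] [ 0.02 -0.55  0.  ]
1 [ 0.587 -0.168  0.527] [-0.23  0.02 -0.97] 300.13176616502955 [ 0.52007388 -0.16928969  0.36016759] 4.8667
[0.77 0.24 0.  ] [ 0.04 -0.7   0.  ]
2 [0.527 0.08  0.527] [-0.23  0.03 -0.97] 300.13176616502955 [0.46020438 0.07952885 0.35990161] 6.225
[0.71 0.49 0.  ] [-0.02 -0.45  0.  ]
unit 0 [([250.9, 120.9], 0.6)]
unit 1 [([161.5, 133.7], 0.8), ([183.1, 92.9], 0.58), ([268.8, 58.3], 0.26)]
unit 2 [([310.9, 101.2], 0.66), ([121.5, 130.3], 0.48)]
bay 0 [([253.3, 120.8], 0.84)]
bay 1 [([159.8, 135.6], 0.79)]
bay 2 [([315.0, 95.7], 0.8)]
latch_nub 0 [([277.7, 78.7], 0.7)]
latch_nub 1 [([183.5, 95.4], 0.67)]
latch_nub 2 [([340.4, 50.6], 0.61)]
cover_hinge 0 [([235.0, 143.9], 0.58)]
cover_hinge 1 [([135.5, 157.0], 0.59)]
cover_hinge 2 [([307.2, 115.5], 0.82)]
cover_edge 0 [([270.9, 92.6], 0.72), ([275.4, 79.6], 0.43)]
cover_edge 1 [([174.5, 106.6], 0.63)]
cover_edge 2 [([331.1, 65.7], 0.63)]
fresh_c 0 [([362.4, 145.3], 0.88), ([415.9, 99.3], 0.78), ([416.6, 167.5], 0.63)]
fresh_c 1 [([329.8, 176.3], 0.93), ([325.3, 113.3], 0.88), ([276.5, 157.9], 0.7)]
fresh_c 2 [([424.0, 121.3], 0.79), ([482.1, 72.1], 0.75), ([477.8, 142.1], 0.74)]
tray_in 0 [([68.7, 154.8], 0.68)]
tray_in 1 []
tray_in 2 [([121.9, 129.8], 0.69), ([311.8, 98.3], 0.32)]
```

View pics/v2.png

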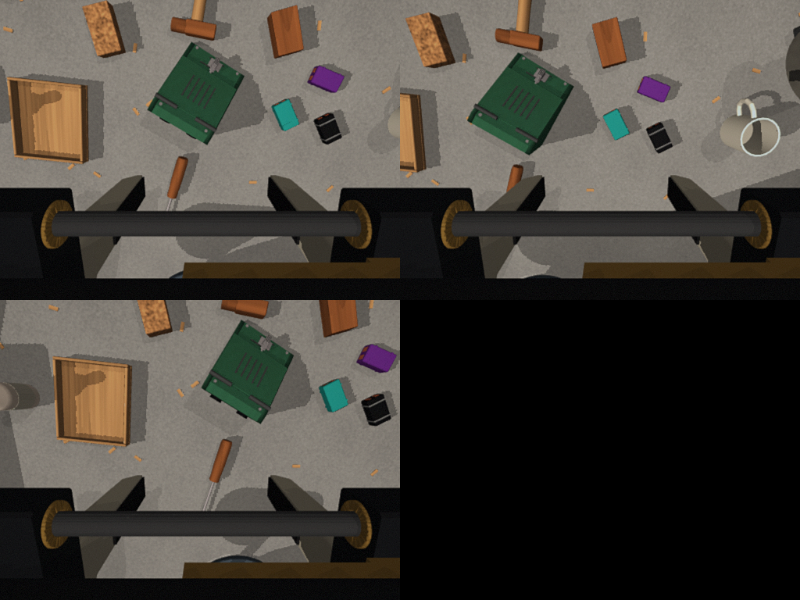

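```bash
cat > fit.py <<'E'
from h import *
import pickle
from scipy.optimize import minimize
def Tu(p): 
    c,s=np.cos(p[2]),np.sin(p[2]); return np.array([[c,-s,0],[s,c,0],[0,0,1]]),np.array([p[0],p[1],0])
xb=-.076+.077/np.tan(np.pi/6)
V=np.array([[x,y,z] for y in(-.064,.064) for x,z in[(-.076,0),(-.076,.014),(xb,.091),(.076,.091),(.076,0)]])
def green(im):
    h=cv2.cvtColor(im,cv2.COLOR_RGB2HSV); m=((h[...,0]>62)&(h[...,0]<83)&(h[...,1]>80)).astype(np.uint8)
    m=cv2.morphologyEx(m,cv2.MORPH_CLOSE,np.ones((3,3)))
    n,l,s,_=cv2.connectedComponentsWithStats(m); k=1+np.argmax(s[1:,4]); c,_=cv2.findContours((l==k).astype(np.uint8),0,1)
    return cv2.convexHull(max(c,key=cv2.contourArea))
def hullmask(pts,S=4):
    m=np.zeros((384*S,512*S),np.uint8); cv2.fillConvexPoly(m,np.round((pts+.5)*S).astype(np.int32),1); return m
def fit(shots,p0):
    G=[]
    for s in shots:
        hl=green(s['image']); m=np.zeros((384,512),np.uint8); cv2.fillConvexPoly(m,hl,1); G.append(cv2.resize(m,(2048,1536),interpolation=0))
    def cost(p):
        R,t=Tu(p); r=0
        for s,g in zip(shots,G):
            q=hullmask(cv2.convexHull(proj(s,V@R.T+t).astype(np.float32))[:,0]); r+=1-(q&g).sum()/(q|g).sum()
        return r/len(shots)
    o=minimize(cost,p0,method='Nelder-Mead',options=dict(initial_simplex=np.array(p0)+np.array([[0,0,0],[.01,0,0],[0,.01,0],[0,0,.1]]),xatol=1e-4,fatol=1e-5)); return o.x,o.fun
E
python3 - <<'E'
from fit import *
sh=pickle.load(open('w.pkl','rb'))
p0=[.556,.003,np.radians(142)]
for S in(sh,[sh[0]],[sh[1]],[sh[2]]):
    p,f=fit(S,p0);print(p[:2].round(4),np.degrees(p[2]).round(2),round(f,3))
p,f=fit(sh,p0);R,t=Tu(p)
ob={'latch_nub':[(277.7,78.7),(183.5,95.4),(340.4,50.6)],'bay':[(253.3,120.8),(159.8,135.6),(315,95.7)],'cover_hinge':[(235,143.9),(135.5,157),(307.2,115.5)],'cover_edge':[(270.9,92.6),(174.5,106.6),(331.1,65.7)]}
for k,v in ob.items():
    x,r=tri(list(zip(sh,v)));u=R.T@(x-t);print(k,x.round(4),r,'unit',u.round(4))
    s=np.array([np.cos(np.pi/6),0,.5]);n=np.array([-.5,0,np.cos(np.pi/6)]);d=u-[-.076,0,.014];print('  slope u,y,n',(d@s).round(4),d[1].round(4),(d@n).round(4))
o=cv2.resize(sh[0]['image'][40:170,170:330],None,fx=4,fy=4,interpolation=cv2.INTER_CUBIC)
q=proj(sh[0],V@R.T+t)
for a in q: cv2.circle(o,tuple(int(v) for v in ((a-[170,40]+.5)*4)),3,(255,0,0),-1)
save(o,'v3.png')
E
```

```text
[ 0.5725 -0.0047] 149.06 0.017
[ 0.5726 -0.0045] 149.13 0.016
[ 0.573  -0.0048] 148.75 0.017
[ 0.5723 -0.0051] 148.99 0.019
latch_nub [ 0.6303 -0.0402  0.0224] [0.0018, 0.0035, 0.0025] unit [-0.0679  0.0007  0.0224]
  slope u,y,n 0.0112 0.0007 0.0032
bay [ 0.5657 -0.0015  0.033 ] [0.0021, 0.0015, 0.0009] unit [0.0074 0.0006 0.033 ]
  slope u,y,n 0.0818 0.0006 -0.0253
cover_hinge [0.5352 0.0198 0.0871] [0.0024, 0.0012, 0.0016] unit [ 0.0445 -0.0019  0.0871]
  slope u,y,n 0.1409 -0.0019 0.003
cover_edge [ 0.6102 -0.0272  0.0259] [0.0035, 0.0014, 0.0023] unit [-0.0439 -0.0001  0.0259]
  slope u,y,n 0.0337 -0.0001 -0.0058
```

View pics/v3.png

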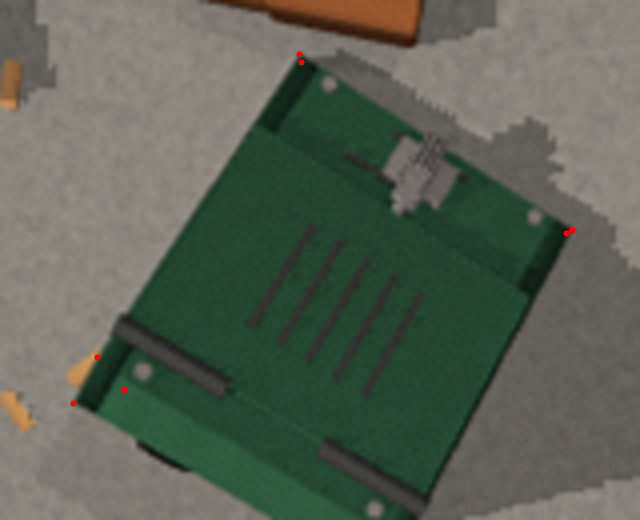

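```bash
cat >> fit.py <<'E'
SL=np.array([np.cos(np.pi/6),0,.5]);NO=np.array([-.5,0,np.cos(np.pi/6)])
def slopept(s,px,n,p):
    R,t=Tu(p); c,d=ray(s,px); c=R.T@(c-t)-[-.076,0,.014]; d=R.T@d
    x=c+d*(n-c@NO)/(d@NO); return np.array([x@SL,x[1]]).round(4)
E
python3 - <<'E'
from fit import *
sh=pickle.load(open('w.pkl','rb')); p,f=fit(sh,[.5725,-.0047,2.6])
ob={'latch_nub':(.0085,[(277.7,78.7),(183.5,95.4),(340.4,50.6)]),'bay':(-.03,[(253.3,120.8),(159.8,135.6),(315,95.7)]),'cover_hinge':(.002,[(235,143.9),(135.5,157),(307.2,115.5)]),'cover_edge':(.004,[(270.9,92.6),(174.5,106.6),(331.1,65.7)])}
for k,(n,v) in ob.items(): print(k,[slopept(s,q,n,p).tolist() for s,q in zip(sh,v)])
f=lambda x,y:((x+.5)/4-.5+170,(y+.5)/4-.5+40)
for nm,xy,n in[('edgeL',(265,127),.004),('edgeR',(527,297),.004),('hingeL',(118,322),.005),('hingeR',(425,509),.005),('nub top',(430,150),.015),('nub foot',(413,170),.004)]: print(nm,slopept(sh[0],f(*xy),n,p))
E
```

```text
latch_nub [[0.0131, 0.0008], [0.017, 0.0044], [0.0154, -0.0025]]
bay [[0.0768, 0.0007], [0.0818, -0.0], [0.0789, 0.0006]]
cover_hinge [[0.1422, -0.0036], [0.1395, -0.0017], [0.1398, 0.0001]]
cover_edge [[0.0379, 0.0027], [0.0394, 0.002], [0.0447, -0.0036]]
edgeL [ 0.0397 -0.0588]
edgeR [0.0406 0.0603]
hingeL [ 0.1407 -0.0635]
hingeR [0.1411 0.0643]
nub top [ 0.0162 -0.0009]
nub foot [ 0.0199 -0.003 ]
```

```bash
cat >> fit.py <<'E'
from scipy.spatial.transform import Rotation as Ro
class Bay:
    def __init__(s,p,u0=.0845):
        R,t=Tu(p); s.B=np.column_stack([R@SL,R@[0,1,0],R@NO]); s.o=R@(np.array([-.076,0,.014])+SL*u0-NO*.03)+t
    def w(s,x): return s.o+s.B@np.array(x,float)
    def inv(s,X): return s.B.T@(np.array(X)-s.o)
    def rpy(s,flip=1,tilt=0,spin=0):
        # tool z = -bay z, tool y = flip*bay y, tilt deg about bay y, 
        M=np.column_stack([[-flip,0,0],[0,-flip,0],[0,0,-1]])@np.eye(3)
        M=np.column_stack([[flip*1.,0,0],[0,-flip,0],[0,0,-1.]])
        return Ro.from_matrix(s.B@Ro.from_euler('y',tilt,degrees=True).as_matrix()@M).as_euler('xyz',degrees=True)
p=np.array([.5725,-.0047,np.radians(149.06)]); bay=Bay(p)
E
python3 - <<'E'
from fit import *
print(robot.observe()['joints'])
print(bay.B.round(3),bay.o)
for tl in(0,-15,15):
  for f in(1,-1):
    for nm,x in dict(latch=(-.0715,-.0265,.036),latchup=(-.0715,-.0265,.1),grasp=(-.003,0,.003),up=(-.003,0,.1),close0=(.1,0,.11),closeup=(.1,0,.2),close1=(-.03,0,.034)).items():
        j=solver.inverse_kinematics(bay.w(x),bay.rpy(f,tl)); print(tl,f,nm,bay.w(x).round(3),None if j is None else np.round(j,0))
E
```

```text
[4.15082320e+00 4.48647288e+00 9.42855069e+01 2.53092959e-03
 8.12303754e+01 9.41485684e+01]
[[-0.743 -0.514  0.429]
 [ 0.445 -0.858 -0.257]
 [ 0.5    0.     0.866]] [0.56205387 0.00156179 0.03026924]
0 1 latch [ 0.644 -0.017  0.026] [-10.  57.  63.  10.  88. -72.]
0 1 latchup [ 0.672 -0.033  0.081] [-11.  57.  56.  10.  96. -71.]
0 1 grasp [ 0.566 -0.001  0.031] [-10.  49.  79.  11.  80. -73.]
0 1 up [ 0.607 -0.025  0.115] [-11.  47.  69.  10.  92. -72.]
0 1 close0 [0.535 0.018 0.176] [ -9.  36.  82.  11.  91. -70.]
0 1 closeup [ 0.574 -0.005  0.253] [-10.  36.  70.  10. 102. -70.]
0 1 close1 [ 0.599 -0.021  0.045] [-11.  51.  72.  10.  85. -73.]
0 -1 latch [ 0.644 -0.017  0.026] [-10.  57.  63.  10.  88. 108.]
0 -1 latchup [ 0.672 -0.033  0.081] [-11.  57.  56.  10.  96. 109.]
0 -1 grasp [ 0.566 -0.001  0.031] [-10.  49.  79.  11.  80. 107.]
0 -1 up [ 0.607 -0.025  0.115] [-11.  47.  69.  10.  92. 108.]
0 -1 close0 [0.535 0.018 0.176] [ -9.  36.  82.  11.  91. 110.]
0 -1 closeup [ 0.574 -0.005  0.253] [-10.  36.  70.  10. 102. 110.]
0 -1 close1 [ 0.599 -0.021  0.045] [-11.  51.  72
[... 1193 characters left out ...]
 [ -9.  39.  80.   6.  74. -71.]
15 1 close0 [0.535 0.018 0.176] [ -6.  28.  90.   6.  75. -68.]
15 1 closeup [ 0.574 -0.005  0.253] [ -8.  28.  79.   6.  87. -68.]
15 1 close1 [ 0.599 -0.021  0.045] [ -9.  44.  83.   6.  67. -71.]
15 -1 latch [ 0.644 -0.017  0.026] [ -8.  49.  75.   6.  69. 110.]
15 -1 latchup [ 0.672 -0.033  0.081] [ -9.  48.  69.   6.  77. 110.]
15 -1 grasp [ 0.566 -0.001  0.031] [ -8.  42.  90.   7.  62. 109.]
15 -1 up [ 0.607 -0.025  0.115] [ -9.  39.  80.   6.  74. 109.]
15 -1 close0 [0.535 0.018 0.176] [ -6.  28.  90.   6.  75. 112.]
15 -1 closeup [ 0.574 -0.005  0.253] [ -8.  28.  79.   6.  87. 112.]
15 -1 close1 [ 0.599 -0.021  0.045] [ -9.  44.  83.   6.  67. 109.]
```

```bash
python3 - <<'E'
from fit import *
from rig import *
r=bay.rpy(-1); x=-.0720
fingers.grip(0,20)
robot.move_to(bay.w((x,-.027,.13)),r)
robot.servo_line(bay.w((x,-.027,.036)),max_speed=.1)
s=robot.observe();print(s['clock'],bay.inv(s['tool_pos']).round(4),(bay.B.T@s['force']).round(2))
for y in np.arange(-.023,-.007,.002):
    robot.servo_line(bay.w((x,y,.036)),max_speed=.03)
    s=robot.observe();F=bay.B.T@s['force'];print(round(y,3),bay.inv(s['tool_pos']).round(4),F.round(2))
    if abs(F[1])>15: break
robot.sleep(.6)
c=viewer.read_camera('side')
save(cv2.resize(c['image'][110:290,160:360],(600,540),interpolation=cv2.INTER_CUBIC),'v4.png')
E
```

```text
11.1917 [-0.0722 -0.0271  0.0368] [ 0.84 -0.43 -0.17]
-0.023 [-0.0721 -0.0228  0.0363] [ 0.06 -0.35 -0.32]
-0.021 [-0.072  -0.0208  0.036 ] [-0.54 -0.09  0.21]
-0.019 [-0.0719 -0.0191  0.036 ] [ 0.32 -0.59 -0.88]
-0.017 [-0.072  -0.0171  0.0362] [-0.4  -2.85  1.14]
-0.015 [-0.072  -0.015   0.0362] [ 0.65 -2.67  2.54]
-0.013 [-0.072  -0.0128  0.0361] [ 0.33 -2.58  2.68]
-0.011 [-0.072  -0.011   0.0361] [ 0.71 -3.63  3.13]
-0.009 [-0.072  -0.009   0.0361] [ 0.46 -4.27  3.28]
```

View pics/v4.png

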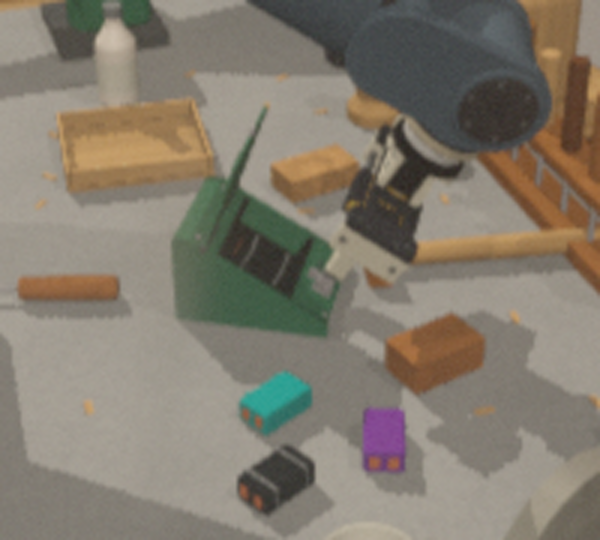

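```bash
python3 - <<'E'
from fit import *
r=bay.rpy(-1)
robot.servo_line(bay.w((-.072,-.013,.036)))
robot.servo_line(bay.w((-.078,-.013,.15)),max_speed=.2)
fingers.grip(.06,20)
sh=[]
for x in((-.05,0,.16),(-.05,.05,.17)):
    robot.servo_line(bay.w(x),max_speed=.2);robot.sleep(.2)
    p=viewer.read_camera('wrist');sh.append(p)
    for q in('spent_c','bay','cover_hinge','cover_edge'): 
        for t in models.tip_of(p,q)[:2]: print(q,np.round(t['point'],1),round(t['confidence'],2))
    print('proj bay ctr, spent nominal',proj(p,[bay.w((0,0,0)),bay.w((-.006,0,.012))]).round(1).tolist())
pickle.dump(sh,open('w2.pkl','wb'))
p=sh[0];pts=[(x,y,z) for x in(-.036,.036) for y in(-.055,.055) for z in(0,.03)]
im=p['image'].copy()
O=cv2.resize(im,None,fx=1.5625,fy=1.5625,interpolation=cv2.INTER_CUBIC)
for a in proj(p,[bay.w(x) for x in pts]): cv2.circle(O,tuple(int(v) for v in (a+.5)*1.5625),2,(255,0,0),-1)
for a in proj(p,[bay.w((x,y,.024)) for x in(-.036,.024) for y in(-.018,.018)]): cv2.circle(O,tuple(int(v) for v in (a+.5)*1.5625),2,(255,255,0),-1)
save(O,'v5.png');print(robot.observe()['clock'])
E
```

```text
spent_c [263.4 225.6] 0.8
proj bay ctr, spent nominal [[264.2, 226.2], [264.2, 224.8]]
spent_c [220.6 225.3] 0.84
cover_hinge [221.1 281.6] 0.91
cover_hinge [ 40.8 193.6] 0.22
cover_edge [493.3 150.1] 0.7
cover_edge [ 39.8 195.4] 0.33
proj bay ctr, spent nominal [[222.2, 222.8], [220.6, 221.2]]
17.525
```

View pics/v5.png

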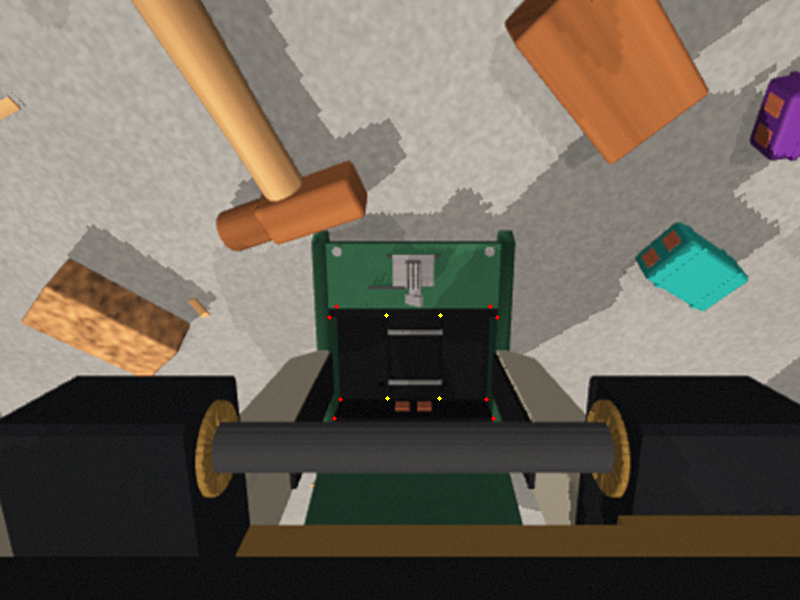

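```bash
python3 - <<'E'
from fit import *
sh=pickle.load(open('w.pkl','rb'))
print('tray',onz(sh[0],(68.7,154.8),.006).round(3),onz(sh[2],(121.9,129.8),.006).round(3))
r=bay.rpy(-1)
gx=-.003
robot.servo_line(bay.w((gx,0,.15)),max_speed=.2)
robot.servo_line(bay.w((gx,0,.045)),max_speed=.15)
robot.servo_line(bay.w((gx,0,.004)),max_speed=.05)
s=robot.observe();print(bay.inv(s['tool_pos']).round(4),(bay.B.T@s['force']).round(2))
fingers.grip(.0,30)
s=robot.observe();print('grip',s['grip_width'],bay.inv(s['tool_pos']).round(4),(bay.B.T@s['force']).round(2))
robot.servo_line(bay.w((gx,0,.06)),max_speed=.06)
robot.servo_line(bay.w((gx-.01,0,.16)),max_speed=.15)
s=robot.observe();print('lift',s['grip_width'],s['force'].round(2) if hasattr(s['force'],'round') else s['force'],s['clock'])
T=(.505,.31)
robot.move_to([T[0],T[1],.18],[180,0,0])
robot.sleep(.3);c=viewer.read_camera('wrist')
print('tray seen',[(onz(c,t['point'],.006).round(3),round(t['confidence'],2)) for t in models.tip_of(c,'tray_in')])
s=robot.observe();print(s['tool_pos'],s['grip_width'],s['clock'])
save(cv2.resize(c['image'],(640,480)),'v6.png')
E
```

```text
tray [0.51  0.318 0.006] [0.513 0.32  0.006]
[-0.0031 -0.0001  0.0043] [-0.24 -0.57 -0.19]
grip 0.035932094936029405 [-0.003   0.0001  0.0041] [-0.43 -0.12  0.94]
lift 0.035754783396665074 [-0.2   0.32 -1.67] 22.2667
tray seen [(array([0.512, 0.319, 0.006]), 0.94)]
[0.50518996 0.30976509 0.17988483] 0.035680132971915045 24.1083
```

View pics/v6.png

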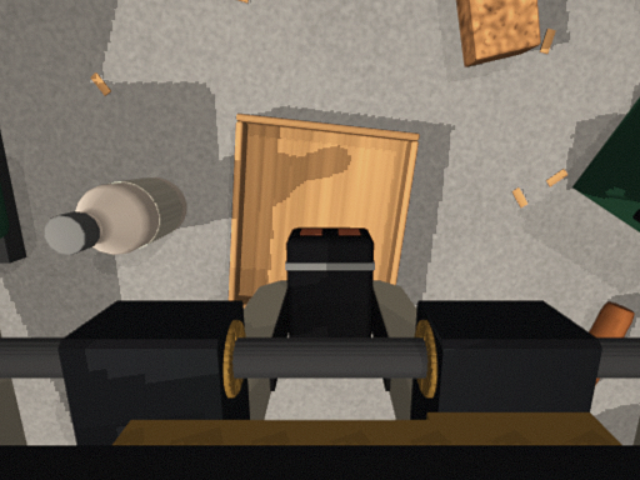

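```bash
python3 - <<'E'
from fit import *
a=viewer.read_camera('top');w=viewer.read_camera('wrist')
for p in(a,w): print([(onz(p,t['point'],0).round(3),round(t['confidence'],2)) for t in models.tip_of(p,'glue')[:2]])
for y in(90,-90):print(y,solver.inverse_kinematics([.512,.315,.011],[180,0,y]))
E
```

```text
[]
[(array([0.528, 0.466, 0.   ]), 0.61), (array([0.689, 0.178, 0.   ]), 0.3)]
90 [ 2.71648225e+01  4.08722926e+01  9.41836600e+01 -2.54444375e-14
  4.49440474e+01  2.71648225e+01]
-90 [ 2.71648225e+01  4.08722926e+01  9.41836600e+01 -2.54444375e-14
  4.49440474e+01 -1.52835178e+02]
```

```bash
python3 - <<'E'
from fit import *
robot.servo_line([.512,.305,.10],max_speed=.2)
robot.servo_line([.512,.305,.022],max_speed=.12)
z=.022
while z>.009:
    z-=.002;robot.servo_line([.512,.305,z],max_speed=.03);s=robot.observe();print(round(z,3),np.round(s['force'],1),s['tool_pos'][2])
    if s['force'][2]>4: break
fingers.grip(.055,30)
robot.servo_line([.512,.305,.15],max_speed=.15)
w=viewer.read_camera('wrist');t=models.tip_of(w,'spent_c');print([(onz(w,q['point'],.018).round(3),q['confidence']) for q in t],robot.observe()['clock'])
# fresh views, from over the fresh pack
sh=[]
F=np.array([.495,-.287])
for yaw,dx in((0,-.06),(0,-.0)):
    robot.move_to([F[0]+dx,F[1],.22],[180,0,yaw]);robot.sleep(.2)
    p=viewer.read_camera('wrist');sh.append(p)
    for t in models.tip_of(p,'fresh_c'): print('fresh',np.round(t['point'],1),onz(p,t['point'],.012).round(4),round(t['confidence'],2))
pickle.dump(sh,open('w3.pkl','wb'));print(robot.observe()['clock'])
o=np.zeros((600,800,3),np.uint8);o[:300,:400]=cv2.resize(w['image'],(400,300));o[:300,400:]=cv2.resize(sh[0]['image'],(400,300));o[300:,:400]=cv2.resize(sh[1]['image'],(400,300))
c=proj(sh[0],[F[0],F[1],.012])[0].astype(int);k=sh[0]['image'][max(0,c[1]-45):c[1]+45,c[0]-60:c[0]+60];o[300:,400:]=cv2.resize(k,(400,300),interpolation=cv2.INTER_CUBIC)
save(o,'v7.png')
E
```

```text
0.02 [ 0.6 -0.4 -1.6] 0.02044666304044675
0.018 [-0.1 -0.8 -1.5] 0.01793659238736862
0.016 [ 0.6 -0.4 -2.3] 0.015837421086729548
0.014 [-0.6 -0.8 -1.7] 0.013861020124584771
0.012 [ 0.6 -0.2 -0.8] 0.011845584630820204
0.01 [-0.1  0.7 -2.1] 0.009887944548038239
0.008 [-5.3 -4.4 15.1] 0.009385177773092918
[(array([0.512, 0.305, 0.018]), 0.83)] 29.1667
fresh [181.4  99.6] [ 0.527  -0.1881  0.012 ] 0.87
fresh [261.2 127.3] [ 0.4949 -0.283   0.012 ] 0.71
fresh [247.   32.1] [ 0.5998 -0.2671  0.012 ] 0.71
fresh [183.3 148.8] [ 0.528 -0.187  0.012] 0.9
fresh [266.8 175.9] [ 0.494  -0.2905  0.012 ] 0.85
fresh [248.6  86.4] [ 0.6009 -0.2688  0.012 ] 0.79
32.2667
```

View pics/v7.png

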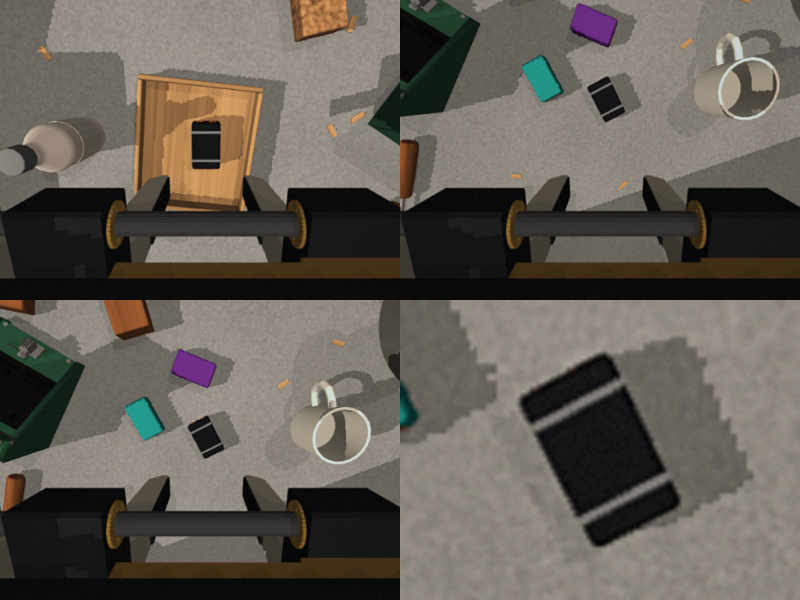

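```bash
cat > fresh.py <<'E'
from fit import *
Vb=np.array([[x,y,z] for x in(-.03,.03) for y in(-.018,.018) for z in(0,.024)])
def fitpack(shots,p0,zoff=0.):
    G=[]
    for s in shots:
        c=proj(s,[p0[0],p0[1],.012])[0]; hsv=cv2.cvtColor(s['image'],cv2.COLOR_RGB2HSV)
        yy,xx=np.mgrid[:384,:512]; m=((hsv[...,2]<62)&(np.hypot(xx-c[0],yy-c[1])<45)).astype(np.uint8)
        m=cv2.morphologyEx(m,cv2.MORPH_OPEN,np.ones((3,3))); m=cv2.morphologyEx(m,cv2.MORPH_CLOSE,np.ones((7,7)))
        n,l,st,ce=cv2.connectedComponentsWithStats(m); k=1+np.argmin(np.hypot(*(ce[1:]-c).T)); cs,_=cv2.findContours((l==k).astype(np.uint8),0,1)
        m=np.zeros((384,512),np.uint8);cv2.fillConvexPoly(m,cv2.convexHull(max(cs,key=cv2.contourArea)),1);G.append(cv2.resize(m,(2048,1536),interpolation=0))
    def cost(p):
        R,t=Tu(p);r=0
        for s,g in zip(shots,G):
            q=hullmask(cv2.convexHull(proj(s,Vb@R.T+t).astype(np.float32))[:,0]); r+=1-(q&g).sum()/(q|g).sum()
        return r/len(shots)
    o=minimize(cost,p0,method='Nelder-Mead',options=dict(initial_simplex=np.array(p0)+np.array([[0,0,0],[.006,0,0],[0,.006,0],[0,0,.15]]),xatol=1e-4,fatol=1e-5)); return o.x,o.fun
E
python3 - <<'E'
from fresh import *
sh=pickle.load(open('w3.pkl','rb'))
for S in(sh,sh[:1],sh[1:]):
    p,f=fitpack(S,[.4945,-.287,np.radians(27)]);print(p[:2].round(4),np.degrees(p[2]).round(1),round(f,3))
s=sh[1];c=proj(s,[*p[:2],.012])[0].astype(int);print(s['image'][c[1],c[0]])
p,f=fitpack(sh,[.4945,-.287,np.radians(27)]);
print(solver.inverse_kinematics([*p[:2],.004],[180,0,np.degrees(p[2])]))
E
```

```text
[ 0.495  -0.2863] 27.3 0.042
[ 0.495  -0.2862] 27.0 0.032
[ 0.4954 -0.286 ] 27.3 0.05
[19 19 18]
[-3.47113945e+01  3.93592100e+01  9.89326864e+01 -2.54444375e-14
  4.17081036e+01  2.80326440e+01]
```

```bash
python3 - <<'E'
from fresh import *
p=[.495,-.2863,27.3];rr=[180,0,p[2]]
robot.move_to([p[0],p[1],.12],rr)
robot.servo_line([p[0],p[1],.03],max_speed=.15)
robot.servo_line([p[0],p[1],.004],max_speed=.05)
fingers.grip(0,35)
s=robot.observe();print('grip',s['grip_width'],np.round(s['force'],1))
robot.servo_line([p[0],p[1],.05],max_speed=.1)
robot.servo_line([p[0],p[1],.22],max_speed=.25)
r=bay.rpy(-1)
robot.move_to(bay.w((-.05,.05,.24)),r)
gx=-.004
robot.servo_line(bay.w((gx,0,.15)),max_speed=.2);robot.sleep(.2)
s=robot.observe();print(s['grip_width'],bay.inv(s['tool_pos']).round(4),s['clock'])
w=viewer.read_camera('wrist');save(cv2.resize(w['image'],(640,480)),'v8.png')
E
```

```text
grip 0.03576007811700222 [-0.   0.2  2.5]
0.03567170097165705 [-0.0046  0.0006  0.1508] 38.2333
```

View pics/v8.png

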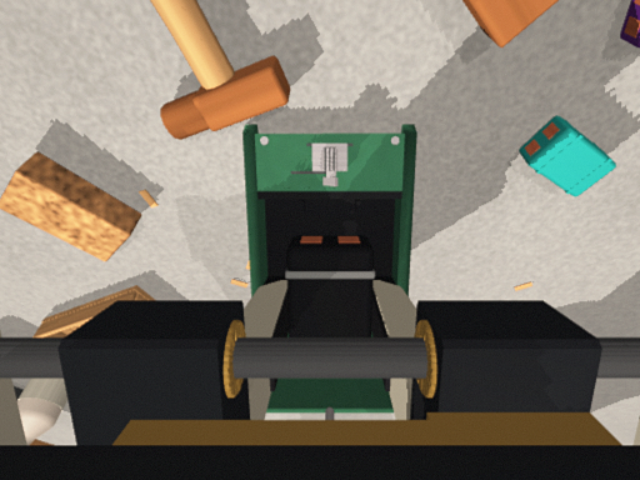

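```bash
python3 - <<'E'
from fresh import *
gx=-.004
robot.servo_line(bay.w((gx,0,.04)),max_speed=.12)
z=.016
robot.servo_line(bay.w((gx,0,z)),max_speed=.05)
while z>.0035:
    z-=.002;robot.servo_line(bay.w((gx,0,z)),max_speed=.03);s=robot.observe();F=bay.B.T@s['force'];print(round(z,3),F.round(1),bay.inv(s['tool_pos']).round(4))
    if F[2]>5: break
fingers.grip(.055,30);robot.sleep(.3)
s=robot.observe();print(s['grip_width'])
robot.servo_line(bay.w((gx,0,.06)),max_speed=.08)
robot.servo_line(bay.w((-.05,0,.16)),max_speed=.2);robot.sleep(.2)
p=viewer.read_camera('wrist')
print([(np.round(t['point'],1),round(t['confidence'],2)) for t in models.tip_of(p,'fresh_c')],proj(p,[bay.w((-.004,0,.012)),bay.w((-.006,0,.012))]).round(1).tolist(),robot.observe()['clock'])
O=cv2.resize(p['image'],None,fx=1.5625,fy=1.5625,interpolation=cv2.INTER_CUBIC)
for a in proj(p,[bay.w((x,y,.024)) for x in(-.035,.025) for y in(-.018,.018)]): cv2.circle(O,tuple(int(v) for v in (a+.5)*1.5625),2,(255,255,0),-1)
save(O,'v9.png')
E
```

```text
0.014 [-1.  -0.6 -3. ] [-0.004  0.     0.014]
0.012 [-2.   0.7 -1.7] [-0.004   0.      0.0119]
0.01 [-0.6  0.1 -2.4] [-0.004   0.      0.0099]
0.008 [-1.8  0.6 -1.9] [-0.004   0.      0.0079]
0.006 [-1.   0.3 -2.1] [-0.0039  0.      0.0058]
0.004 [-0.8  0.5  2.3] [-0.0042 -0.0001  0.0045]
0.002 [ 4.7  2.8 15.7] [-0.0042 -0.0001  0.0045]
0.05488570862339781
[(array([439.4, 168.6]), 0.7), (array([262. , 222.1]), 0.65)] [[264.1, 225.6], [264.1, 223.8]] 44.4667
```

View pics/v9.png

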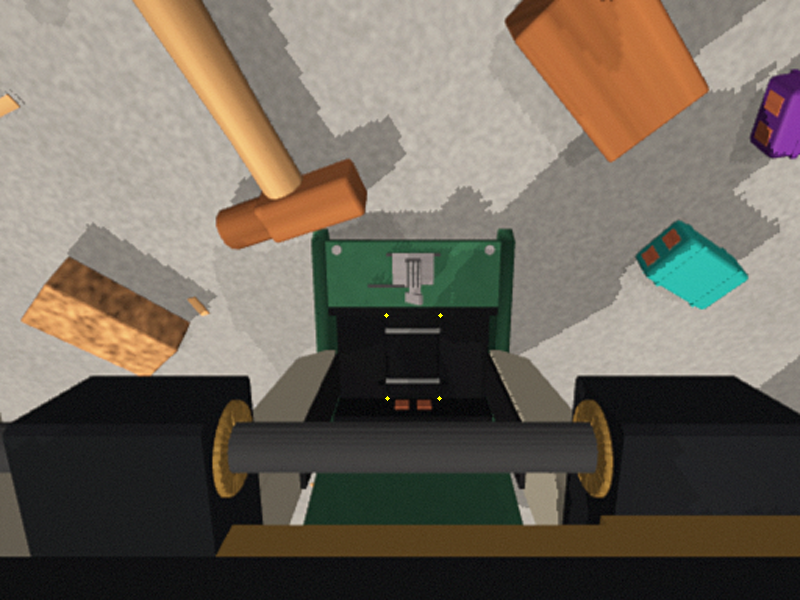

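```bash
python3 - <<'E'
from fresh import *
r=bay.rpy(-1)
robot.servo_line(bay.w((-.03,0,.25)),max_speed=.3)
fingers.grip(0,20)
robot.servo_line(bay.w((.102,0,.23)),max_speed=.3)
robot.servo_line(bay.w((.102,0,.105)),max_speed=.2)
s=robot.observe();print(s['clock'],bay.inv(s['tool_pos']).round(4),(bay.B.T@s['force']).round(1))
for th in np.radians([95,85,75,65,55,45,35,25,17,10,5]):
    R=.085+.007*(1-th/1.75)
    x=.056-R*np.cos(th)+.002*np.sin(th)+.0075; z=.032+R*np.sin(th)+.002*np.cos(th)
    robot.servo_line(bay.w((x,0,z)),max_speed=.1)
    s=robot.observe();print(int(np.degrees(th)),bay.inv(s['tool_pos']).round(4),(bay.B.T@s['force']).round(1))
for z in np.arange(.038,.0279,-.001):
    robot.servo_line(bay.w((-.0275,0,z)),max_speed=.02)
    s=robot.observe();F=bay.B.T@s['force'];print(round(z,3),bay.inv(s['tool_pos']).round(4),F.round(1))
    if F[2]>22: break
robot.sleep(.3);print((bay.B.T@robot.observe()['force']).round(1))
robot.servo_line(bay.w((-.04,0,.14)),max_speed=.15)
robot.sleep(.2);p=viewer.read_camera('wrist')
print(robot.observe()['clock'])
save(cv2.resize(p['image'],(640,480)),'v10.png');pickle.dump([p],open('w4.pkl','wb'))
E
```

```text
47.2917 [ 1.012e-01 -1.000e-04  1.059e-01] [-0.1 -0.1  0.4]
95 [0.0729 0.     0.1172] [0.8 0.5 0.4]
85 [0.0582 0.     0.1178] [0.5 0.5 0.5]
75 [0.0431 0.     0.1161] [ 1.3  0.  -0.3]
65 [2.840e-02 1.000e-04 1.119e-01] [ 0.4  0.4 -0.6]
55 [1.46e-02 1.00e-04 1.05e-01] [ 0.7 -0.2  0.1]
45 [0.002  0.0001 0.0958] [0.8 1.1 1.2]
35 [-0.0089  0.0002  0.0843] [0.6 0.4 0.2]
25 [-0.0176  0.0002  0.0711] [1.2 0.3 0.5]
17 [-0.0227  0.0001  0.0601] [1.6 0.3 0.8]
10 [-0.026   0.0001  0.0496] [1.  0.6 1.2]
5 [-0.0278  0.0001  0.0428] [1.  1.5 6.1]
0.038 [-0.0279 -0.      0.0385] [-1.7  0.2  2.4]
0.037 [-0.0272  0.0001  0.0364] [ 0.3  0.8 -0.4]
0.036 [-0.0274 -0.      0.0357] [-0.   0.2  0. ]
0.035 [-0.0275  0.      0.0351] [ 1.5 -1.1  1.5]
0.034 [-0.0275 -0.      0.0341] [ 0.5 -0.1  2.2]
0.033 [-0.0275 -0.      0.0331] [ 0.3 -0.3  1.5]
0.032 [-0.0276 -0.      0.0326] [0.9 0.8 7.1]
0.031 [-0.0276 -0.0001  0.0323] [2.1 0.7 9.2]
0.03 [-0.0276 -0.0001  0.0319] [ 2.9  0.7 13.2]
0.029 [-0.0276 -0.0001  0.0315] [ 2.7  1.4 17.2]
0.028 [-0.0277 -0.0001  0.0311] [ 4.9  3.1 20.6]
[ 5.1  2.2 19.6]
54.9667
```

View pics/v10.png

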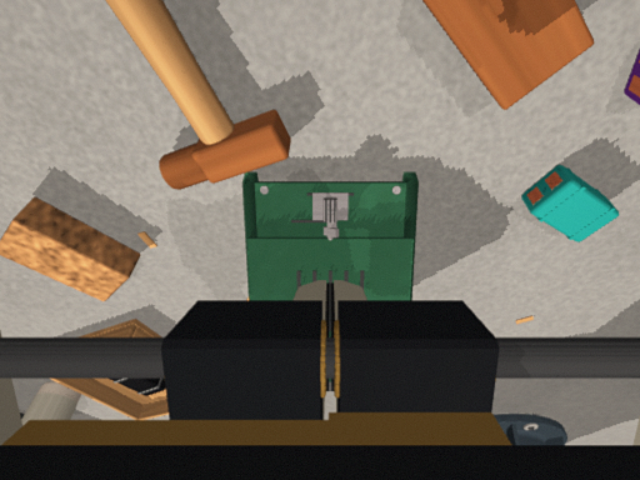

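```bash
python3 - <<'E'
from fit import *
print(np.round(robot.observe()['force'],1)); robot.close_job()
E
```

```text
[1.2 0.6 0.4]
the job is handed in; nothing more can be done
```

I changed the battery and handed the job in at about 55 s of the 72 s allowed. No verdict is reported on hand-in.

- **Cover opened:** I slid the latch with the closed fingers (about 4 N), and the side camera showed the cover standing fully open.
- **Spent pack:** I gripped it at 30 N and laid it flat in the tray at about (0.512, 0.305) m. The wrist picture showed it flat and let go, about 14 mm from the tray's middle.
- **Fresh pack:** I picked the black, grey-banded pack and left the turquoise and purple look-alikes alone. After release, its outline in the wrist picture matched where a pack in its bed should be, to within about 1 mm.
- **Cover shut:** I pressed it shut with about 20 N. The push met about 6 N at roughly 5 degrees, then fell to almost nothing, as expected when the latch snaps over.
- **Final check:** The last picture shows the cover flat, the tongue over the pin, the latch nub centred and the gripper clear.

Two things were less certain. When I looked for the fresh pack in the bay, the network ranked a look-alike first (0.70). Its second answer, at 0.65, was the right one, within about 3 pixels of the expected place. The glue bottle was missed once in the top view while the arm was over the tray, so I placed it from the wrist view and kept about 40 mm clear. I did not measure the bystanders again at the end, but I saw no contact with them.

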